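Nudge the hub disc into its print nest and switch on the vacuum

ROBOT

A 7-joint arm with a two-finger parallel gripper is mounted at the origin on the work surface. World frame = base frame: x ahead of the robot, y to its left, z up, the work surface at z = 0. Lengths are in m, angles in rad, forces in N, time in s.
With the tool pointing down it reaches from about 0.4 to 0.9 m from the base axis. Payload 5.5 kg.
Tool frame: the origin (TCP) lies between the finger pads; the fingertips stand 25 mm ahead of it and the grasp point (between the pads) lies 6 mm ahead of it; y points along the fingers, x is the direction in which the jaws open and shut, and the axes are right-handed (so a half turn about y gives the same grasp; the last joint's range is limited). The gripper opens to 92 mm and grips with 3 to 60 N. Pads are 19 mm wide; open, the fingers measure 130 mm over their backs; the gripper's body (75 mm by 190 mm) begins 47 mm behind the grasp point.
Start: joints at [-1.04, 0.501, -0.427, 1.55, 0.221, 1.138, -0.21], TCP at [0.172, 0.627, 0.252] pointing down, gripper open.
Joint ranges: [-2.88, 2.88], [-0.31, 2.03], [-1.54, 1.56], [0.2, 2.42], [-1.41, 4.55], [0.19, 2.02], [-2.57, 2.57]. Speed limits (rad/s): [2.57, 2.57, 3.14, 3.14, 3.14, 3.14, 3.14].

INTERFACE

Orientations are given as a unit quaternion [x, y, z, w].
In Python, from plant import arm, optics gives the robot as it stands. The module is installed in compiled form; this text tells all that it offers.
- The arm moves only by the tool carry_out, never from a script. Its argument "deltas" is a list of rows, each an object with "grip": the finger opening in mm, from 0 to 91.8; "travel": the shift along the tool's x, y, z in mm, a list of three; "roll": the turn about the tool's y in rad. A call has 1 to 20 rows; each row shifts and turns the commanded pose from where the row before left it, along the tool's axes as they then stand; what a row does not reach is not made up. A row lasts 1/12 s, in which the tool goes at most 41.7 mm and 7.16 degrees, less where a joint would pass 70% of its speed; a pose out of reach is approached as far as the arm can. A call with a gripper value outside its range is refused whole. The fingers move at their own pace and stop on an object; "grip_force" is the grip in N (left out, the last holds). Time passes only in rows, so rows that do not move let the fingers close. It gives the time, the measured TCP pose, the force and the opening at its end, in the units of the state.
- arm.state(): the state, without advancing time (a new reading comes with each control period).
- optics.camera(name): name is "side" or "top" or "wrist"; returns a dict with "color" (384x512x3 uint8, red, green, blue), "fx", "fy", "cx", "cy" (pixels), "view" (4x4, takes a point from world to camera coordinates). Camera axes: x right, y down, z forward; pixel columns grow to the right and rows downward; lengths in m; the calibration is good to about 2 mm. The wrist camera is an equidistant fisheye: a pixel r from the principal point sees the ray r / f radians off the axis. A picture is of the moment at which its call begins. There is no depth.
- arm.job_done(): hands the job in, once; it reports no verdict.
The state is a dict: "t": time; "q": joint angles; "joint_vel": joint speeds; "tau": joint torques, N m; "tcp_pos": TCP position; "eef_rot": TCP orientation; "wrist_force": force on the tool from outside, world axes, zero at the start; "wrist_torque": the same for the moment, N m; "opening": opening from 0.0 (shut) to 1.0 (fully open).
Only numpy, scipy, OpenCV 4.12 (cv2) and the standard library are available. Lean on these libraries where they do the work, as an engineer would, in place of code of your own. Each camera call takes 0.05 s, during which the arm holds its last target. There are 200 camera calls.

TASK

Push the loose cream disc across the top of the metal fixture plate with your fingertips until it drops over the rim and lies flat in the round recess; do not lift it off the plate. Once it is seated, push the red-knobbed vacuum lever away from the robot, all the way over to its far stop, then move clear. Leave the can, the bottle and the spatula where they are.

Things in the scene. Friction and masses are not known exactly. Their poses are not given: they have to be found in the camera images.
- fixture: Fixed aluminium plate, 230 (its x) by 150 (its y) mm, on a dark cross-slide; its flat top is 42 mm above the table and has no raised border. Origin: centre of the underside, at table height. It can stand at any yaw. The recess is 60 mm from the centre along its +x; the disc starts on the -x half of the top.
- nest (a point): Centre of the floor of the round recess in the plate's top, 35 mm above the table. The recess is 63 mm across and 7 mm deep with a vertical wall and a dark rubber floor.
- disc: Loose cream plastic hub disc, 58 mm across, 10 mm thick, about 45 g, lying flat on the plate. Origin: centre of its underside; z is its axis. On the plate the origin is 42 mm above the table, seated 35 mm; seated, the disc stands 3 mm above the plate's top. It slides with ordinary friction and tips in once its middle comes within about 12 mm of the recess's middle, and may need pushing on until it is centred.
- vac_base: Fixed grey block of the vacuum valve, 70 (x) by 50 (y) by 25 mm, standing on the table left or right of the fixture (it trades places with the can). Origin: centre of the underside. The lever swings in its x-z plane about an axle along its y, 22 mm above the table over its origin.
- vac (a joint): Lever angle, rad: 0 = leaning 0.5 rad towards the block's -x (off side), 1 = leaning 0.5 rad towards its +x, at the far stop (on). It starts between 0 and 0.2, stays where it is left and moves with under 1.5 N at the knob.
- vac_tip (a point): Centre of the lever's red ball knob, 26 mm across, at the end of a 10 mm steel stem, 80 mm from the axle.
- can: Bystander: loose ink can, 72 mm across, 80 mm tall, with a blue band. Origin: centre of the underside.
- bottle: Bystander: loose white bottle, 44 mm across, 80 mm tall, beyond the fixture. Origin: centre of the underside.
- spatula: Bystander: ink spatula with a wooden handle, 190 mm long, 20 mm high, lying on the table beyond the fixture. Origin: under the front end of the handle; its x runs from the handle towards the blade.
Not all that is in view belongs to the job. What is meant by the disc is not purple, and is the smaller of those in its own colour.

How it is judged:
By the outcome, as a careful person would: the job done as asked, in the order asked, and still so for the second after the job is handed in, with the robot touching nothing.
It also fails if it takes over 48 s, if anything falls off the work surface, if the arm or the gripper's body presses on something with over 40 N, if the wrist force passes 120 N, or if a joint passes its speed limit or range.

## Working session

There is one attempt and no reset: what is moved stays moved. The work goes in short steps, Python scripts to look and compute and a tool call to move; the robot and the scene stay as the last step left them, time stands still between calls to the robot, and variables do not carry over. Pictures are saved under pics/ and viewed, about 8 in all and at most 12, crops included, and the job is handed in when it is done.

Besides the shell and the picture viewer there is one more tool, called by a JSON object that holds its "method" and its "body". carry_out: Moves the arm, as the interface text tells. Its arguments: {"type":"object","properties":{"deltas":{"type":"array","items":{"type":"object","properties":{"grip":{"type":"number"},"travel":{"type":"array","items":{"type":"number"}},"roll":{"type":"number"}}}},"grip_force":{"type":"number"}},"required":["deltas"]}

```bash
mkdir -p pics; cat > h.py <<'E'
import numpy as np, cv2
from plant import arm, optics
def cam(n):
    c=optics.camera(n); c['view']=np.array(c['view']); return c
def save(c,f,crop=None,s=1):
    im=c['color'][...,::-1]
    if crop: x0,y0,x1,y1=crop; im=im[y0:y1,x0:x1]
    cv2.imwrite('pics/'+f,cv2.resize(im,None,fx=s,fy=s,interpolation=cv2.INTER_CUBIC))
def ray(c,u,v,fish=False):
    x=(u-c['cx'])/c['fx'];y=(v-c['cy'])/c['fy']
    if fish:
        r=np.hypot(x,y); d=np.array([x/r*np.sin(r),y/r*np.sin(r),np.cos(r)]) if r>1e-9 else np.array([0,0,1.])
    else: d=np.array([x,y,1.])
    R=c['view'][:3,:3];t=c['view'][:3,3]
    d=R.T@d; return -R.T@t, d/np.linalg.norm(d)
def plane(c,u,v,z,fish=False):
    o,d=ray(c,u,v,fish); return o+d*(z-o[2])/d[2]
def tri(r1,r2):
    (o1,d1),(o2,d2)=r1,r2
    A=np.stack([d1,-d2],1); s=np.linalg.lstsq(A,o2-o1,rcond=None)[0]
    a=o1+d1*s[0];b=o2+d2*s[1]; return (a+b)/2,np.linalg.norm(a-b)
E
python3 - <<'E'
from h import *
import pickle
np.set_printoptions(precision=4,suppress=True)
d={}
for n in('side','top','wrist'):
    c=cam(n);d[n]=c;print(n,c['fx'],c['cx'],c['cy'],ray(c,c['cx'],c['cy'])); 
s=arm.state();print(s)
pickle.dump(d,open('c0.pkl','wb'))
im=np.vstack([d['top']['color'],d['side']['color']])[...,::-1]
save(d['top'],'top0.png',s=1.5);save(d['side'],'side0.png',s=1.5)
E
```

```text
side 481.18107661865866 253.28796362306798 196.3939238992335 (array([0.3339, 0.933 , 0.7446]), array([ 0.257 , -0.7943, -0.5504]))
top 496.7837277287102 264.8931065471929 195.97854644009868 (array([0.4641, 0.0064, 1.3759]), array([ 0.1095,  0.0115, -0.9939]))
wrist 297.3186396354542 255.59952318774074 190.18560329161252 (array([0.094 , 0.6485, 0.3844]), array([ 0.2873, -0.0803, -0.9545]))
{'t': 0.15, 'q': array([-1.0398,  0.5017, -0.4268,  1.5512,  0.2208,  1.1383, -0.2103]), 'joint_vel': array([-0.0001, -0.001 , -0.0017, -0.0024,  0.0017, -0.0011, -0.0007]), 'tau': array([ -0.0068, -56.7116,  -5.8254, -27.9458,  -0.0688,   0.0265,
         0.0001]), 'tcp_pos': array([0.1719, 0.6263, 0.2509]), 'eef_rot': array([ 0.5626,  0.4283, -0.4292, -0.562 ]), 'wrist_force': array([ 0.3236, -0.2305, -0.4291]), 'wrist_torque': array([0.0135, 0.0056, 0.0576]), 'opening': 0.9975734081029304}
```

View pics/top0.png

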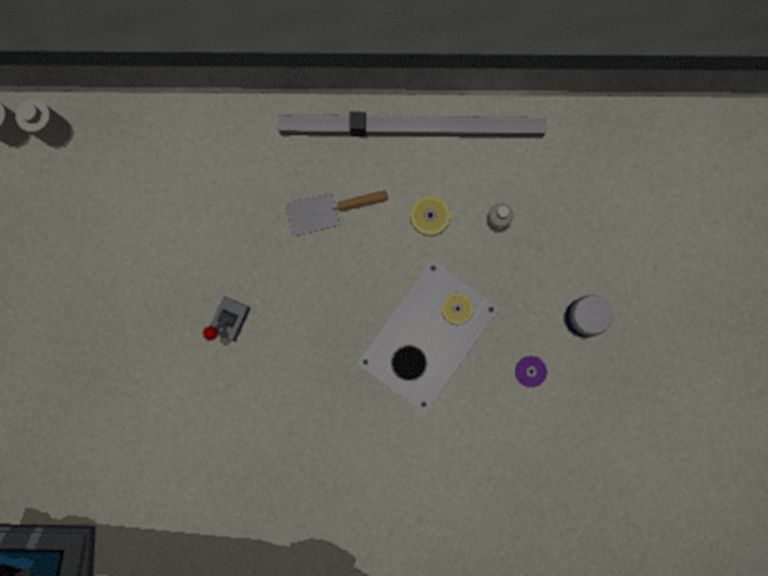

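View pics/side0.png

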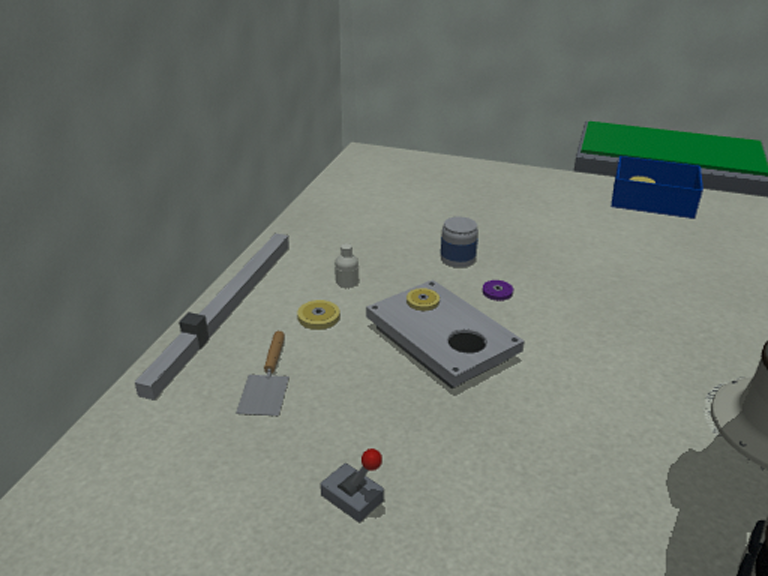

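Top view (1.5x pixels): the candidates are the yellow/cream disc on the plate (458,309), a larger one on the table (430,215) and a purple one (531,371). The side view also shows something cream in the blue bin (642,182). By the description I choose the one on the plate, since it is the smaller of the two cream discs. The recess is at (409,362) and the red knob at (210,333).

```bash
cat > m.py <<'E'
from h import *
import pickle
np.set_printoptions(precision=4,suppress=True)
def blobs(c,lo,hi,mina=30):
    h=cv2.cvtColor(c['color'],cv2.COLOR_RGB2HSV)
    m=cv2.inRange(h,lo,hi)
    cs,_=cv2.findContours(m,cv2.RETR_EXTERNAL,cv2.CHAIN_APPROX_NONE)
    return [(cv2.fitEllipse(k),cv2.contourArea(k)) for k in cs if cv2.contourArea(k)>mina and len(k)>5]
E
python3 - <<'E'
from m import *
d=pickle.load(open('c0.pkl','rb'))
P={}
for n in('top','side'):
    c=d[n]
    for nm,lo,hi in(('yel',(20,60,60),(35,255,255)),('red',(0,150,60),(6,255,255)),('blk',(0,0,0),(180,255,32))):
        for e,a in blobs(c,lo,hi):
            z={'yel':.052,'red':.09,'blk':.042}[nm]
            if nm=='blk' and not(600<a<900 or (n=='side' and 150<a<900)): continue
            print(n,nm,np.round(e[0],1),np.round(e[1],1),a,plane(c,*e[0],z))
# screws from seen top image
c=d['top']
for u,v in((433,268),(491,309),(366,362),(424,404)): print('screw',plane(c,u/1.5,v/1.5,.042))
for u,v in((226,297),(249,306),(235,342),(210,331)): print('block',plane(c,u/1.5,v/1.5,.025))
save(d['top'],'crop1.png',(120,160,350,290),3.4)
E
```

```text
top yel [304.6 205.3] [19.8 20.2] 312.5 [ 0.5861 -0.0848  0.052 ]
top yel [286.3 143.1] [26.1 26.3] 538.5 [ 0.7547 -0.0347  0.052 ]
top red [139.8 221.8] [7.7 8.4] 48.5 [0.5348 0.3452 0.09  ]
side yel [211.8 209.4] [19.2 28. ] 420.5 [0.737  0.0236 0.052 ]
side yel [281.4 199.1] [14.4 21.5] 241.5 [ 0.5844 -0.0782  0.052 ]
side red [247.1 305.8] [12.2 12.9] 121.5 [0.5357 0.3388 0.09  ]
side blk [503.6 369.5] [17.8 37.8] 383.0 [0.0835 0.2936 0.042 ]
side blk [310.7 227.8] [11.  22.7] 194.0 [0.4875 0.0048 0.042 ]
screw [ 0.659  -0.0421  0.042 ]
screw [ 0.5858 -0.1466  0.042 ]
screw [0.4883 0.0762 0.042 ]
screw [ 0.4155 -0.0278  0.042 ]
block [0.6039 0.335  0.025 ]
block [0.5878 0.2923 0.025 ]
block [0.5219 0.3156 0.025 ]
block [0.5414 0.3618 0.025 ]
```

View pics/crop1.png

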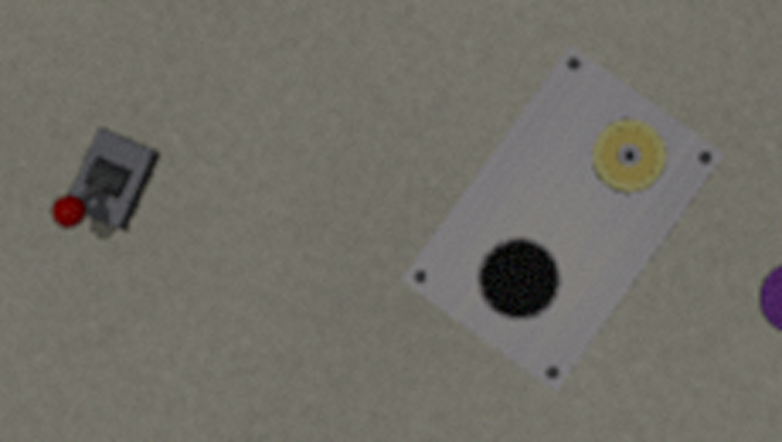

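Crop check: the chosen disc is cream, lies on the plate at crop (629,156), and measures about 20 px across against 26 px for the one on the table, so it is the smaller. The recess is at crop (519,278) and the knob at (68,210). Moving to hover behind the disc.

{"method": "carry_out", "body": {"deltas": [{"grip": 36, "travel": [-29, 0, -30], "roll": 0}, {"grip": 36, "travel": [-29, 0, -30], "roll": 0}, {"grip": 36, "travel": [-29, 0, -30], "roll": 0}, {"grip": 36, "travel": [-29, 0, -30], "roll": 0}, {"grip": 36, "travel": [-29, 0, -30], "roll": 0}, {"grip": 36, "travel": [-29, 0, -30], "roll": 0}, {"grip": 36, "travel": [-29, 0, -30], "roll": 0}, {"grip": 36, "travel": [-29, 0, -30], "roll": 0}, {"grip": 36, "travel": [-29, 0, -30], "roll": 0}, {"grip": 36, "travel": [-29, 0, -30], "roll": 0}, {"grip": 36, "travel": [-29, 0, -30], "roll": 0}, {"grip": 36, "travel": [-29, 0, -30], "roll": 0}, {"grip": 36, "travel": [-29, 0, -30], "roll": 0}, {"grip": 36, "travel": [-29, 0, -30], "roll": 0}, {"grip": 36, "travel": [-29, 0, -30], "roll": 0}, {"grip": 36, "travel": [-29, 0, -30], "roll": 0}, {"grip": 36, "travel": [-29, 0, -30], "roll": 0}, {"grip": 36, "travel": [-29, 0, -30], "roll": 0}, {"grip": 36, "travel": [-29, 0, -30], "roll": 0}, {"grip": 36, "travel": [-29, 0, -30], "roll": 0}], "grip_force": 10}}

```text
t: 1.82
tcp_pos: [0.597, -0.0921, 0.2515]
eef_rot: [-0.562, -0.429, 0.429, 0.562]
wrist_force: [1.9, 1.9, -0.0]
opening: 0.392
```

{"method": "carry_out", "body": {"deltas": [{"grip": 36, "travel": [0, 0, 0], "roll": 0.085}, {"grip": 36, "travel": [0, 0, 0], "roll": 0.085}, {"grip": 36, "travel": [0, 0, 0], "roll": 0.085}, {"grip": 36, "travel": [0, 0, 0], "roll": 0.085}, {"grip": 36, "travel": [0, 0, 0], "roll": 0.085}, {"grip": 36, "travel": [0, 0, 0], "roll": 0}, {"grip": 36, "travel": [0, 0, 0], "roll": 0}]}}

```text
t: 2.4
tcp_pos: [0.5964, -0.09, 0.2514]
eef_rot: [-0.64, -0.301, 0.302, 0.64]
wrist_force: [0.5, -0.2, -0.1]
opening: 0.392
```

```bash
python3 - <<'E'
from m import *
c=cam('wrist');pickle.dump(c,open('w1.pkl','wb'))
s=arm.state();print(s['t'],s['tcp_pos'],s['eef_rot'],s['opening'],s['wrist_force'])
for nm,lo,hi,z in(('yel',(20,60,60),(35,255,255),.052),('blk',(0,0,0),(180,255,40),.042)):
    for e,a in blobs(c,lo,hi,200): print(nm,np.round(e[0],1),np.round(e[1],1),a,plane(c,*e[0],z,True))
save(c,'w1.png',s=1.5)
E
```

```text
2.45 [ 0.5964 -0.0901  0.2515] [-0.6395 -0.3014  0.3016  0.6397] 0.38997415589696566 [0.0317 0.5628 0.0526]
yel [356.9 223.3] [38.2 51.5] 1476.5 [ 0.7304 -0.0328  0.052 ]
yel [252.2 159.6] [47.5 48.2] 1796.5 [ 0.5836 -0.0838  0.052 ]
blk [369.8 273.9] [ 68.7 164.5] 5923.0 [ 0.8197 -0.0594  0.042 ]
blk [263.4 314.7] [156.9 489. ] 31406.0 [ 0.774 -0.221  0.042]
blk [292.9 257.2] [10.4 36.9] 211.5 [ 0.7203 -0.1272  0.042 ]
blk [203. 247.] [40.5 52.7] 261.5 [ 0.6329 -0.2094  0.042 ]
```

View pics/w1.png

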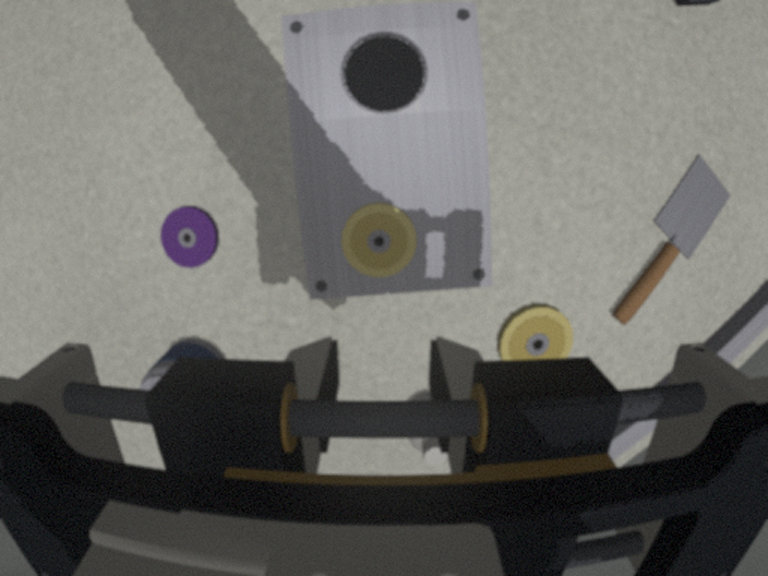

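Wrist view (1.5x): recess at (384,72), disc at (378,240) with its bore at (379,241), and fingertips at (335,340) and (432,340). Next I work out the recess from this view and triangulate against the top view.

```bash
cat >> m.py <<'E'
def dark(c,roi,th=60):
    x0,y0,x1,y1=roi; g=cv2.cvtColor(c['color'],cv2.COLOR_RGB2GRAY)[y0:y1,x0:x1]
    cs,_=cv2.findContours((g<th).astype(np.uint8),cv2.RETR_EXTERNAL,cv2.CHAIN_APPROX_NONE)
    k=max(cs,key=cv2.contourArea); e=cv2.fitEllipse(k); return (e[0][0]+x0,e[0][1]+y0),e[1],k[:,0]+[x0,y0]
def circ(P):
    A=np.c_[2*P,np.ones(len(P))]; s=np.linalg.lstsq(A,(P**2).sum(1),rcond=None)[0]
    return s[:2],np.sqrt(s[2]+s[:2]@s[:2])
E
python3 - <<'E'
from m import *
d=pickle.load(open('c0.pkl','rb'));w=pickle.load(open('w1.pkl','rb'))
ew=dark(w,(215,10,300,85));et=dark(d['top'],(255,225,290,260))
print('rec w',ew[:2],plane(w,*ew[0],.042,True),'top',et[:2],plane(d['top'],*et[0],.042))
print('circle w',circ(np.array([plane(w,*p,.042,True)[:2] for p in ew[2]])))
print('tri rec',tri(ray(w,*ew[0],True),ray(d['top'],*et[0])))
print('tri disc',tri(ray(w,252.2,159.6,True),ray(d['top'],304.6,205.3)), tri(ray(d['side'],281.4,199.1),ray(d['top'],304.6,205.3)),tri(ray(d['side'],281.4,199.1),ray(w,252.2,159.6,True)))
print('tri rec side/w',tri(ray(d['side'],310.7,227.8),ray(w,*ew[0],True)))
print('knob',tri(ray(d['side'],247.1,305.8),ray(d['top'],139.8,221.8)))
h=cv2.cvtColor(w['color'],cv2.COLOR_RGB2HSV);m=cv2.inRange(h,(20,60,60),(35,255,255))[110:200,215:290]
k=max(cv2.findContours(m,0,1)[0],key=cv2.contourArea)[:,0]+[215,110]
print('disc circ',circ(np.array([plane(w,*p,.052,True)[:2] for p in k])))
E
```

```text
rec w ((255.8009796142578, 48.508758544921875), (47.28564453125, 50.01454544067383)) [0.4877 0.0006 0.042 ] top ((272.23091316223145, 241.61564254760742), (21.469966888427734, 21.798799514770508)) [0.4885 0.0007 0.042 ]
circle w (array([0.4874, 0.0009]), np.float64(0.02821397904473809))
tri rec (array([0.4883, 0.0005, 0.0453]), np.float64(0.0005263114543475274))
tri disc (array([ 0.5879, -0.087 ,  0.0258]), np.float64(0.0013161247781738794)) (array([ 0.5862, -0.0852,  0.0472]), np.float64(0.0004949969014811627)) (array([ 0.585 , -0.0843,  0.0478]), np.float64(0.001587324433504252))
tri rec side/w (array([0.4877, 0.001 , 0.0392]), np.float64(0.0007582689668920384))
knob (array([0.5343, 0.3437, 0.0953]), np.float64(0.0002663637551283702))
disc circ (array([ 0.5839, -0.0841]), np.float64(0.02765844475253893))
```

{"method": "carry_out", "body": {"deltas": [{"grip": 36, "travel": [0, 0, 0], "roll": 0.031}, {"grip": 36, "travel": [-3.5, 0, -19], "roll": 0}, {"grip": 36, "travel": [0, 0, -18], "roll": 0}, {"grip": 36, "travel": [0, 30, 0], "roll": 0}, {"grip": 36, "travel": [0, 30, 0], "roll": 0}, {"grip": 36, "travel": [0, 30, 0], "roll": 0}, {"grip": 36, "travel": [0, 30, 0], "roll": 0}, {"grip": 36, "travel": [0, 25, 0], "roll": 0}, {"grip": 36, "travel": [0, 20, 0], "roll": 0}, {"grip": 36, "travel": [0, 15, 0], "roll": 0}, {"grip": 36, "travel": [0, 0, 0], "roll": 0}, {"grip": 36, "travel": [0, 0, 0], "roll": 0}]}}

```text
t: 3.45
tcp_pos: [0.6216, -0.1173, 0.0712]
eef_rot: [-0.644, -0.291, 0.291, 0.645]
wrist_force: [0.1, -0.4, -0.8]
opening: 0.394
```

```bash
python3 - <<'E'
from m import *
c=cam('wrist');pickle.dump(c,open('w2.pkl','wb'))
s=arm.state();print(s['t'],s['tcp_pos'],s['eef_rot'],s['opening'],s['wrist_force'])
save(c,'w2.png',s=1.5)
E
```

```text
3.5 [ 0.6221 -0.1174  0.0721] [-0.6444 -0.2909  0.2909  0.6446] 0.3937710467624259 [0.3667 0.5232 0.4505]
```

View pics/w2.png

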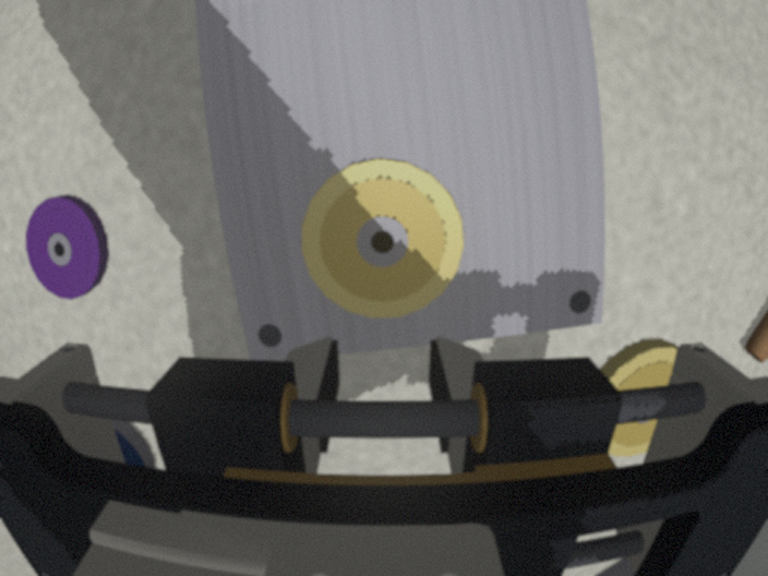

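The fingertips (337–432, middle 384) are centred behind the disc (382,240). Pushing most of the way.

{"method": "carry_out", "body": {"deltas": [{"grip": 36, "travel": [0, 1, 6], "roll": 0}, {"grip": 36, "travel": [0, 0, 6], "roll": 0}, {"grip": 36, "travel": [0, 0, 6], "roll": 0}, {"grip": 36, "travel": [0, 0, 6], "roll": 0}, {"grip": 36, "travel": [0, 0, 6], "roll": 0}, {"grip": 36, "travel": [0, 0, 6], "roll": 0}, {"grip": 36, "travel": [0, 0, 6], "roll": 0}, {"grip": 36, "travel": [0, 0, 6], "roll": 0}, {"grip": 36, "travel": [0, 0, 6], "roll": 0}, {"grip": 36, "travel": [0, 0, 6], "roll": 0}, {"grip": 36, "travel": [0, 0, 6], "roll": 0}, {"grip": 36, "travel": [0, 0, 6], "roll": 0}, {"grip": 36, "travel": [0, 0, 6], "roll": 0}, {"grip": 36, "travel": [0, 0, 6], "roll": 0}, {"grip": 36, "travel": [0, 0, 6], "roll": 0}, {"grip": 36, "travel": [0, 0, 6], "roll": 0}, {"grip": 36, "travel": [0, 0, 6], "roll": 0}, {"grip": 36, "travel": [0, 0, 6], "roll": 0}, {"grip": 36, "travel": [0, 0, 4], "roll": 0}, {"grip": 36, "travel": [0, 0, 2], "roll": 0}]}}

```text
t: 5.17
tcp_pos: [0.5359, -0.0412, 0.0706]
eef_rot: [-0.644, -0.291, 0.291, 0.645]
wrist_force: [0.4, -0.3, 1.1]
opening: 0.395
```

```bash
cat > chk.py <<'E'
from m import *
import sys
c=cam('wrist');s=arm.state();print(s['t'],s['tcp_pos'],s['eef_rot'],s['opening'],s['wrist_force'])
for e,a in blobs(c,(20,60,60),(35,255,255),1000): print(np.round(e[0],1),np.round(e[1],1),plane(c,*e[0],.052,True),plane(c,*e[0],.045,True))
save(c,sys.argv[1],s=1.5)
E
python3 chk.py w3.png
```

```text
5.2167 [ 0.5358 -0.0411  0.0706] [-0.6443 -0.2906  0.291   0.6447] 0.3943371902229386 [-0.5627 -0.0766  0.4926]
[255.5 189. ] [102.6 103.5] [ 0.5104 -0.0181  0.052 ] [ 0.5121 -0.0195  0.045 ]
```

View pics/w3.png

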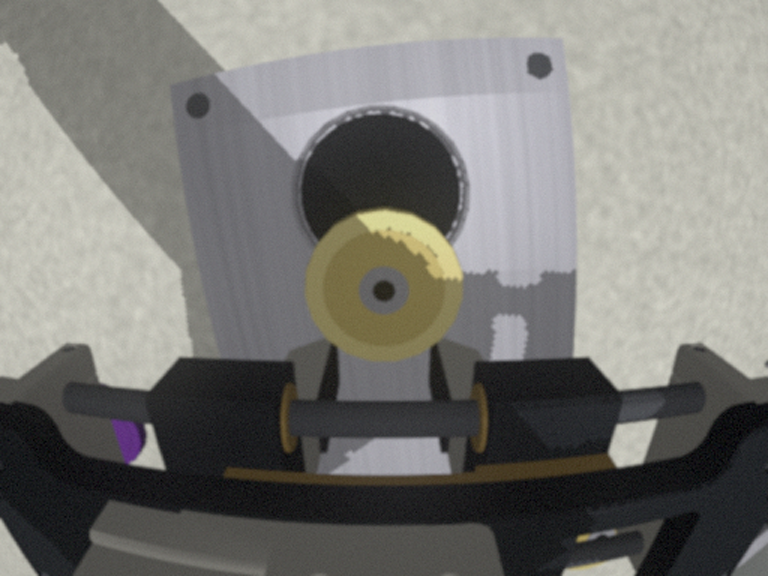

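Disc in front of the recess: recess centre at (383,190), disc at (384,290), lateral error under 1 mm and about 29 mm to go. Pushing on slowly with the fingertips a little lower.

{"method": "carry_out", "body": {"deltas": [{"grip": 36, "travel": [0, 0.7, 4], "roll": 0}, {"grip": 36, "travel": [0, 0, 4], "roll": 0}, {"grip": 36, "travel": [0, 0, 4], "roll": 0}, {"grip": 36, "travel": [0, 0, 4], "roll": 0}, {"grip": 36, "travel": [0, 0, 3], "roll": 0}, {"grip": 36, "travel": [0, 0, 2], "roll": 0}, {"grip": 36, "travel": [0, 0.5, 2], "roll": 0}, {"grip": 36, "travel": [0, 0.5, 2], "roll": 0}, {"grip": 36, "travel": [0, 0, 2], "roll": 0}, {"grip": 36, "travel": [0, 0, 2], "roll": 0}, {"grip": 36, "travel": [0, 0, 0], "roll": 0}, {"grip": 36, "travel": [0, 0, 0], "roll": 0}]}}

```text
t: 6.22
tcp_pos: [0.5143, -0.0224, 0.0688]
eef_rot: [-0.644, -0.29, 0.291, 0.645]
wrist_force: [0.6, -0.2, -0.2]
opening: 0.395
```

```bash
python3 chk.py w4.png
```

```text
6.2667 [ 0.5145 -0.0225  0.0688] [-0.6445 -0.2904  0.2908  0.6448] 0.3909694685544869 [-0.156   0.7472  0.4152]
[255.3 187.3] [103.7 104.2] [0.4877 0.0016 0.052 ] [0.4892 0.0002 0.045 ]
```

View pics/w4.png

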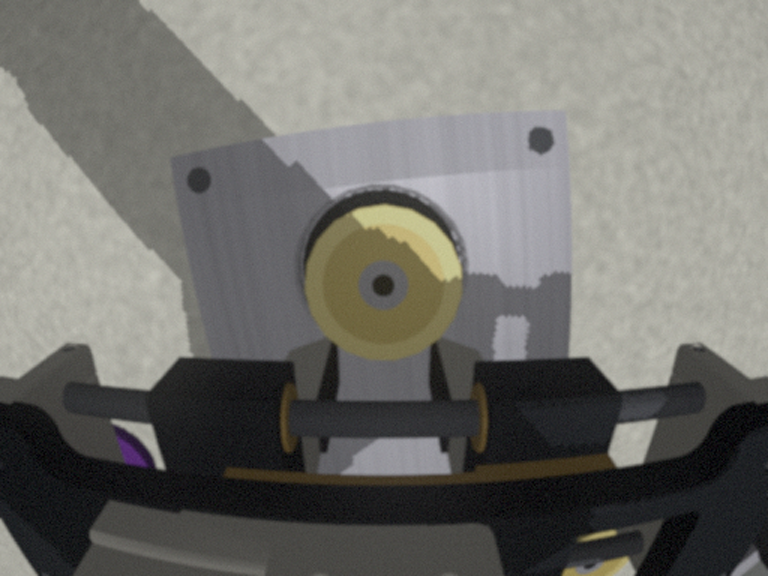

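The disc still covers the rear rim: a dark crescent shows ahead of it at rows 187–205 and its apparent size (104 px) hasn't shrunk. It isn't seated yet, so I push on gently.

{"method": "carry_out", "body": {"deltas": [{"grip": 36, "travel": [0, 0, 1.5], "roll": 0}, {"grip": 36, "travel": [0, 0, 1.5], "roll": 0}, {"grip": 36, "travel": [0, 0, 1], "roll": 0}, {"grip": 36, "travel": [0, 0, 1], "roll": 0}, {"grip": 36, "travel": [0, 0, 0], "roll": 0}, {"grip": 36, "travel": [0, 0, 0], "roll": 0}]}}

```text
t: 6.77
tcp_pos: [0.511, -0.0193, 0.069]
eef_rot: [-0.645, -0.291, 0.291, 0.645]
wrist_force: [-0.5, 0.2, -0.8]
opening: 0.396
```

```bash
python3 chk.py w5.png
```

```text
6.8167 [ 0.511  -0.0193  0.069 ] [-0.6446 -0.2906  0.2906  0.6446] 0.39271298708695435 [ 0.3125  0.007  -0.1242]
[255.2 186.3] [ 99.  101.9] [0.4839 0.0051 0.052 ] [0.4855 0.0037 0.045 ]
```

View pics/w5.png

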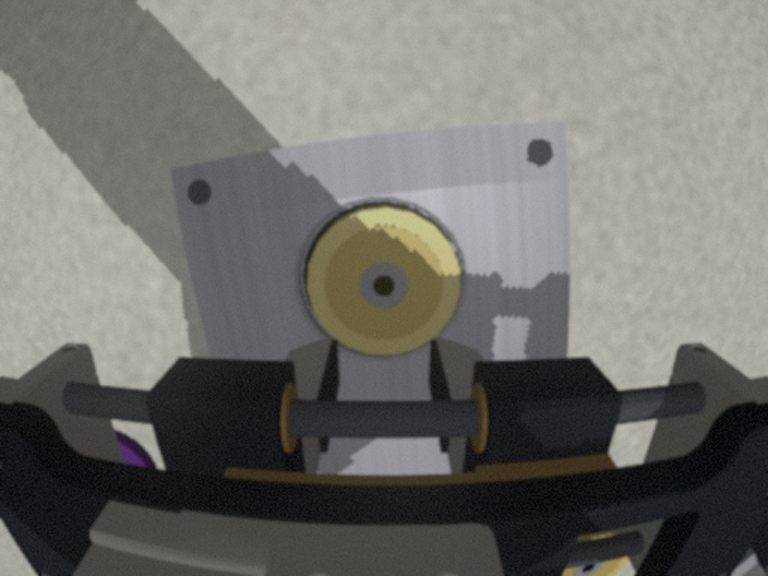

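The disc now looks tilted (99 x 102 px), with its front in the recess. I push a touch more, then draw back and measure.

{"method": "carry_out", "body": {"deltas": [{"grip": 36, "travel": [0, 0, 1], "roll": 0}, {"grip": 36, "travel": [0, 0, 1], "roll": 0}, {"grip": 36, "travel": [0, 0, 0], "roll": 0}, {"grip": 36, "travel": [0, 0, 0], "roll": 0}]}}

```text
t: 7.15
tcp_pos: [0.5095, -0.018, 0.069]
eef_rot: [0.645, 0.291, -0.291, -0.645]
wrist_force: [0.6, -0.5, -1.1]
opening: 0.395
```

```bash
python3 chk.py w6.png
```

```text
7.2 [ 0.5096 -0.018   0.069 ] [-0.6446 -0.2906  0.2906  0.6446] 0.3917374228229432 [-0.0181 -0.5722 -0.5907]
[255.1 187.1] [ 97.9 102.3] [0.4829 0.006  0.052 ] [0.4844 0.0046 0.045 ]
```

{"method": "carry_out", "body": {"deltas": [{"grip": 36, "travel": [0, 0, -6], "roll": 0}, {"grip": 36, "travel": [0, 0, -6], "roll": 0}, {"grip": 36, "travel": [0, 0, 0], "roll": 0}, {"grip": 36, "travel": [0, 0, 0], "roll": 0}]}}

```text
t: 7.53
tcp_pos: [0.519, -0.0266, 0.069]
eef_rot: [0.645, 0.29, -0.29, -0.645]
wrist_force: [-0.2, 0.6, 0.0]
opening: 0.389
```

```bash
python3 chk.py w7.png
```

```text
7.5833 [ 0.5186 -0.0263  0.0689] [-0.6447 -0.2903  0.2904  0.6447] 0.3905053124101666 [0.6442 0.1729 0.7382]
[255.3 165.5] [101.2 104.4] [0.4836 0.0053 0.052 ] [0.4848 0.0043 0.045 ]
```

View pics/w7.png

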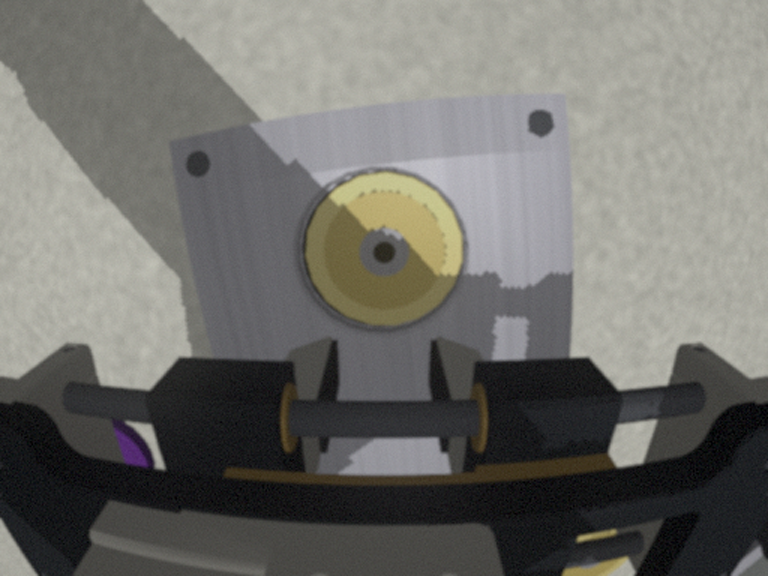

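It now looks concentric, with a thin dark ring all round, including at the rear (384,328). I lift clear and check height and flatness from two views.

{"method": "carry_out", "body": {"deltas": [{"grip": 36, "travel": [0, -15, 0], "roll": 0}, {"grip": 36, "travel": [0, -30, 0], "roll": 0}, {"grip": 36, "travel": [0, -35, -10], "roll": 0}, {"grip": 36, "travel": [0, -30, -20], "roll": 0}, {"grip": 36, "travel": [0, 0, -10], "roll": 0}, {"grip": 36, "travel": [0, 0, 0], "roll": 0}, {"grip": 36, "travel": [0, 0, 0], "roll": 0}]}}

```text
t: 8.17
tcp_pos: [0.5482, -0.0527, 0.1788]
eef_rot: [-0.645, -0.29, 0.29, 0.645]
wrist_force: [-0.7, -0.1, -0.5]
opening: 0.392
```

```bash
python3 - <<'E'
from m import *
w=cam('wrist');s=cam('side');t=cam('top');pickle.dump((w,s,t),open('c8.pkl','wb'))
st=arm.state();print(st['t'],st['tcp_pos'])
for n,c in(('w',w),('s',s),('t',t)):
    for e,a in blobs(c,(20,60,50),(35,255,255),100):
        p=plane(c,*e[0],.045,n=='w')
        print(n,np.round(e[0],1),np.round(e[1],1),p)
        if n=='w' and abs(p[0]-.487)<.02:
            h=cv2.cvtColor(c['color'],cv2.COLOR_RGB2HSV);m=cv2.inRange(h,(20,60,50),(35,255,255))
            for k in cv2.findContours(m,0,1)[0]:
                if cv2.contourArea(k)>1000: print(circ(np.array([plane(c,*q,.045,True)[:2] for q in k[:,0]])))
def cr(c,x0,y0,x1,y1,z): return cv2.resize(c['color'][y0:y1,x0:x1,::-1],(400,400),interpolation=cv2.INTER_CUBIC)
e=[e for e,a in blobs(w,(20,60,50),(35,255,255),1000)]
u,v=map(int,e[0][0]) if e else (256,100)
v=max(v,50)
cv2.imwrite('pics/x8.png',np.hstack([cr(w,u-50,v-50,u+50,v+50,1),cr(s,280,197,340,257,1)]))
E
```

```text
8.3167 [ 0.5469 -0.0516  0.1775]
w [354.6 312.6] [ 9.1 32.9] [ 0.7466 -0.067   0.045 ]
w [388.8 309. ] [ 9.  33.1] [ 0.7778 -0.0321  0.045 ]
w [255.4  97.8] [63. 64.] [0.4861 0.0029 0.045 ]
(array([0.486 , 0.0029]), np.float64(0.028417802312137922))
s [311.  227.1] [14.4 24. ] [0.4868 0.0059 0.045 ]
s [211.8 209.4] [19.2 28. ] [0.7411 0.0144 0.045 ]
t [269.1 241.7] [14.8 22. ] [0.4882 0.0089 0.045 ]
t [286.4 143.1] [26.  26.3] [ 0.7564 -0.0351  0.045 ]
```

View pics/x8.png

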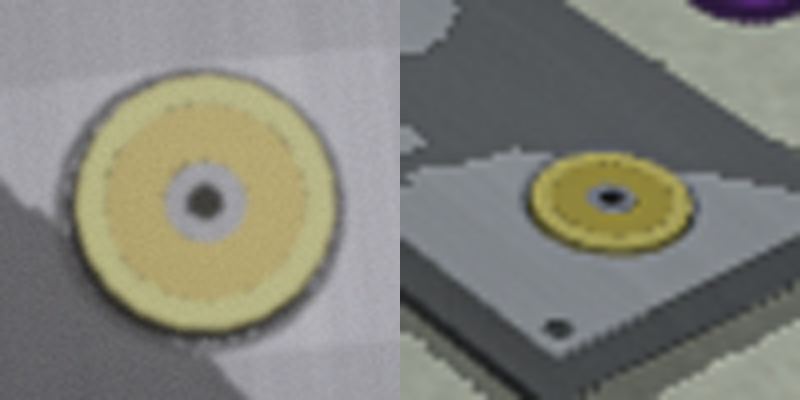

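The left (wrist) crop shows the disc at (205,200) with a dark ring all round. The right (side) crop shows it lying flat at (610,200) with only a thin edge showing, so it is seated. On to the lever: hover behind it with closed fingers.

{"method": "carry_out", "body": {"deltas": [{"grip": 0, "travel": [0, -30, 0], "roll": 0}, {"grip": 0, "travel": [18.7, -1, 23.7], "roll": 0}, {"grip": 0, "travel": [18.7, -1, 23.7], "roll": 0}, {"grip": 0, "travel": [18.7, -1, 23.7], "roll": 0}, {"grip": 0, "travel": [18.7, -1, 23.7], "roll": 0}, {"grip": 0, "travel": [18.7, -1, 23.7], "roll": 0}, {"grip": 0, "travel": [18.7, -1, 23.7], "roll": 0}, {"grip": 0, "travel": [18.7, -1, 23.7], "roll": 0}, {"grip": 0, "travel": [18.7, -1, 23.7], "roll": 0}, {"grip": 0, "travel": [18.7, -1, 23.7], "roll": 0}, {"grip": 0, "travel": [18.7, -1, 23.7], "roll": 0}, {"grip": 0, "travel": [18.7, -1, 23.7], "roll": 0}, {"grip": 0, "travel": [18.7, -1, 23.7], "roll": 0}, {"grip": 0, "travel": [18.7, -1, 23.7], "roll": 0}, {"grip": 0, "travel": [18.7, -1, 23.7], "roll": 0}]}}

```text
t: 9.57
tcp_pos: [0.4714, 0.3647, 0.2217]
eef_rot: [0.645, 0.29, -0.292, -0.644]
wrist_force: [1.0, 1.1, -0.2]
opening: 0.005
```

{"method": "carry_out", "body": {"deltas": [{"grip": 0, "travel": [0, 0, 0], "roll": -0.08}, {"grip": 0, "travel": [0, 0, 0], "roll": -0.08}, {"grip": 0, "travel": [0, 0, 0], "roll": -0.08}, {"grip": 0, "travel": [0, 0, 0], "roll": -0.08}, {"grip": 0, "travel": [0, 0, 0], "roll": 0}, {"grip": 0, "travel": [0, 0, 0], "roll": 0}]}}

```text
t: 10.07
tcp_pos: [0.4723, 0.3633, 0.2219]
eef_rot: [-0.59, -0.388, 0.39, 0.591]
wrist_force: [-0.4, -0.1, 0.9]
opening: 0.005
```

```bash
python3 - <<'E'
from m import *
d=pickle.load(open('c0.pkl','rb'))
w=cam('wrist');s=arm.state();print(s['t'],s['tcp_pos'],s['eef_rot'],s['opening'])
for e,a in blobs(w,(0,150,50),(8,255,255),50):
    print(np.round(e[0],1),np.round(e[1],1),tri(ray(w,*e[0],True),ray(d['top'],139.8,221.8)),tri(ray(w,*e[0],True),ray(d['side'],247.1,305.8)))
save(w,'w9.png',s=1.5)
E
```

```text
10.1167 [0.4725 0.3633 0.2222] [-0.5905 -0.3884  0.3895  0.5906] 0.0035504082949270118
```

View pics/w9.png

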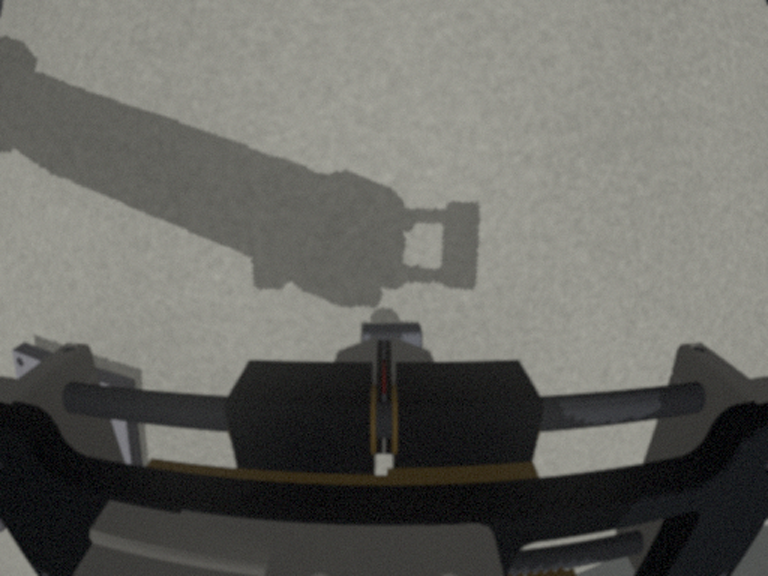

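The closed fingers line up with the knob, which shows red in the finger gap at (384,380). Its height (95 mm) and its 35 mm offset from the block agree with the text. Descend, then push along tool -z.

{"method": "carry_out", "body": {"deltas": [{"grip": 0, "travel": [4, 25, 0], "roll": 0}, {"grip": 0, "travel": [0, 30, 0], "roll": 0}, {"grip": 0, "travel": [0, 30, 0], "roll": 0}, {"grip": 0, "travel": [0, 20, 0], "roll": 0}, {"grip": 0, "travel": [0, 7, 0], "roll": 0}, {"grip": 0, "travel": [0, 0, -10], "roll": 0}, {"grip": 0, "travel": [0, 0, -10], "roll": 0}, {"grip": 0, "travel": [0, 0, -10], "roll": 0}, {"grip": 0, "travel": [0, 0, -7], "roll": 0}, {"grip": 0, "travel": [0, 0, -7], "roll": 0}, {"grip": 0, "travel": [0, 0, -7], "roll": 0}, {"grip": 0, "travel": [0, 0, -7], "roll": 0}, {"grip": 0, "travel": [0, 0, -7], "roll": 0}, {"grip": 0, "travel": [0, 0, -7], "roll": 0}, {"grip": 0, "travel": [0, 0, -7], "roll": 0}, {"grip": 0, "travel": [0, 0, -7], "roll": 0}, {"grip": 0, "travel": [0, 0, -7], "roll": 0}, {"grip": 0, "travel": [0, 0, -7], "roll": 0}, {"grip": 0, "travel": [0, 0, -5], "roll": 0}, {"grip": 0, "travel": [0, 0, 0], "roll": 0}]}}

```text
t: 11.78
tcp_pos: [0.5728, 0.3245, 0.1107]
eef_rot: [0.591, 0.389, -0.389, -0.59]
wrist_force: [0.2, -0.1, -0.3]
opening: 0.009
```

```bash
cat > k.py <<'E'
from m import *
s=arm.state();print(s['t'],s['tcp_pos'],s['opening'],s['wrist_force'])
r={}
for n in('top','side'):
    c=cam(n)
    for e,a in blobs(c,(0,150,50),(8,255,255),15): print(n,np.round(e[0],1),a,plane(c,*e[0],.092)); r[n]=ray(c,*e[0])
if len(r)==2:
    k,g=tri(r['top'],r['side']); print(k,g); dx=(k-[.564,.326,0])@[.919,-.395,0]; print('along',dx,'lean',np.arctan2(dx,k[2]-.022))
E
python3 k.py
```

```text
11.7833 [0.5728 0.3245 0.1107] 0.008553777272792537 [ 0.1954 -0.0859 -0.2941]
```

{"method": "carry_out", "body": {"deltas": [{"grip": 0, "travel": [0, 0, -3], "roll": 0}, {"grip": 0, "travel": [0, 0, -2], "roll": 0}, {"grip": 0, "travel": [0, 0, -2], "roll": 0}, {"grip": 0, "travel": [0, 0, 0], "roll": 0}]}}

```text
t: 12.22
tcp_pos: [0.5768, 0.3237, 0.1108]
eef_rot: [-0.59, -0.389, 0.39, 0.59]
wrist_force: [-3.5, 1.2, -0.9]
opening: 0.005
```

{"method": "carry_out", "body": {"deltas": [{"grip": 0, "travel": [0, 0, -1.5], "roll": 0}, {"grip": 0, "travel": [0, 0, 0], "roll": 0}]}}

```text
t: 12.38
tcp_pos: [0.5771, 0.3237, 0.1108]
eef_rot: [-0.589, -0.389, 0.391, 0.591]
wrist_force: [-5.7, 1.1, 2.3]
opening: 0.003
```

{"method": "carry_out", "body": {"deltas": [{"grip": 0, "travel": [0, 0, -1.5], "roll": 0}, {"grip": 0, "travel": [0, 0, 0], "roll": 0}]}}

```text
t: 12.55
tcp_pos: [0.5773, 0.3236, 0.1107]
eef_rot: [-0.589, -0.389, 0.392, 0.591]
wrist_force: [-8.1, 1.1, 3.5]
opening: 0.003
```

The TCP stopped at x = 0.577 while the force rose to 9 N, well above the lever's 1.5 N, so it is at the far stop. I back off along the push line, rise and check.

{"method": "carry_out", "body": {"deltas": [{"grip": 0, "travel": [0, 0, 10], "roll": 0}, {"grip": 0, "travel": [0, 0, 25], "roll": 0}, {"grip": 0, "travel": [0, 0, 30], "roll": 0}, {"grip": 0, "travel": [0, 0, 35], "roll": 0}, {"grip": 0, "travel": [0, -20, 30], "roll": 0}, {"grip": 0, "travel": [0, -35, 0], "roll": 0}, {"grip": 0, "travel": [0, -35, 0], "roll": 0}, {"grip": 0, "travel": [30, -30, 0], "roll": 0}, {"grip": 0, "travel": [40, 0, 0], "roll": 0}, {"grip": 0, "travel": [40, 0, 0], "roll": 0}, {"grip": 0, "travel": [40, 0, 0], "roll": 0}, {"grip": 0, "travel": [40, 0, 0], "roll": 0}, {"grip": 0, "travel": [0, 0, 0], "roll": 0}, {"grip": 0, "travel": [0, 0, 0], "roll": 0}]}}

```text
t: 13.72
tcp_pos: [0.5349, 0.549, 0.2278]
eef_rot: [0.59, 0.39, -0.391, -0.59]
wrist_force: [0.3, -0.5, 0.8]
opening: -0.0
```

```bash
python3 k.py; python3 - <<'E'
from m import *
t=cam('top');s=cam('side')
for n,c in(('top',t),('side',s)):
    for e,a in blobs(c,(20,60,50),(35,255,255),100): print(n,np.round(e[0],1),np.round(e[1],1),plane(c,*e[0],.045))
cv2.imwrite('pics/end.png',np.vstack([cv2.resize(c['color'][100:360,:,::-1],None,fx=1.15,fy=1.15) for c in(t,s)]))
E
```

```text
13.7167 [0.5349 0.549  0.2278] -0.00019261710465846605 [ 0.3137 -0.4839  0.8392]
top [151.4 196.5] 47.0 [0.6009 0.3169 0.092 ]
top [271.7 241.7] [21.  21.3] [0.4883 0.0021 0.045 ]
top [286.4 143.1] [26.  26.2] [ 0.7563 -0.035   0.045 ]
side [162.5 311.6] [ 9.3 22. ] [0.6996 0.3649 0.045 ]
side [311.  227.1] [14.2 24. ] [0.4866 0.0058 0.045 ]
```

View pics/end.png

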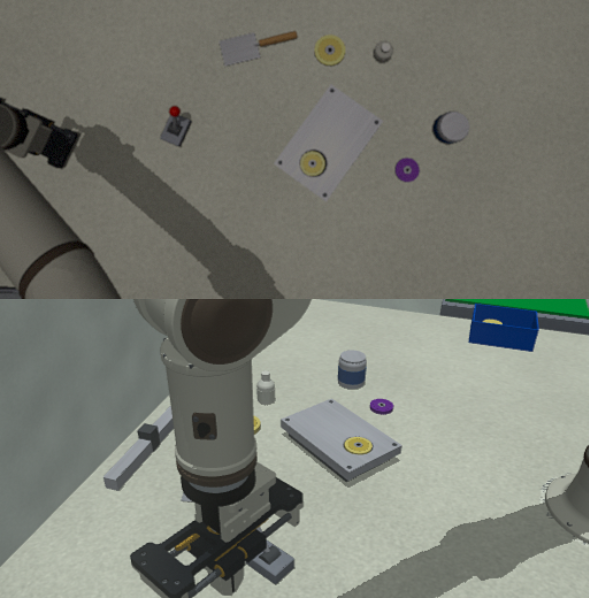

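The last picture shows the disc seated at (313,163), the lever leaning away with its knob at (175,111), and the can, bottle and spatula where they started. The arm is clear. Knob travel is 72 mm, and both it and the starting height fit a far-stop lean of about 0.49 rad.

```bash
python3 -c "
from plant import arm
print(arm.job_done(), arm.state()['t'])"
```

```text
the job is handed in; nothing more can be done
the job is handed in; nothing more can be done
```

I pushed the smaller cream disc across the plate into the recess without lifting it. I then pushed the vacuum lever over to its far stop, moved the arm clear and handed the job in. The last clock reading before hand-in was 13.7 s, against the 48 s limit.

- **Disc:** The wrist and side crops show it flat, with a dark ring all round. The last top view puts it about 1.5 mm from the measured nest centre. The wrist and side views read 3 to 5 mm off, more than the 2 mm calibration should give and more than the 2.5 mm clearance round the disc. I trusted the visible ring over those figures.
- **Lever:** The tool stopped while the force rose to about 9 N, well above the 1.5 N the lever needs. The knob then measured about 37 mm past the axle, a lean of about 0.49 rad against 0.5 at the stop. That final reading is from the top view only, because the arm hid the knob in the side view.
- **Bystanders:** The can, bottle and spatula look unmoved in the last top view, judged by eye. In the side view the arm hides the spatula.

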